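# Draw the loaded bridge slide out of its guide

### The arm

A 6-joint arm with a two-finger parallel gripper is mounted at the origin on a cart in front of the work surface, level with it; the furniture and walls round the work are solid. World frame = base frame: x ahead of the robot, y to its left, z up, the work surface at z = 0. Lengths are in m, angles in rad, forces in N, time in s.
With the tool pointing down it reaches from about 0.4 to 0.825 m from the base axis. Payload 7 kg.
Tool frame: the origin (TCP) lies at the very end of the fingers, on their centre line; the grasp point (between the pads) lies 19 mm behind it (arm.grip_depth is the distance from the TCP to the grasp point, in m); z points along the fingers, y is the direction in which the jaws open and shut (so a half turn about z gives the same grasp; the last joint's range is limited). The gripper opens to 85 mm and grips with 20 to 120 N. Pads are 22 mm wide; open, the fingers measure 114 mm over their backs; the gripper's body (76 mm by 85 mm) begins 54 mm behind the grasp point. The pads swing forward as they close: fully open they stand 13 mm farther back than shut.
Start: joints at [1.401, 0.359, 0.012, 0, -1.224, -0.288], TCP at [0.298, 0.605, 0.231] pointing down, gripper open.
Joint ranges: [-3.07, 3.07], [-1.43, 2.12], [-1.02, 1.25], [-3.03, 1.67], [-3.05, -0], [-3.03, 3.03]. Speed limits (rad/s): [2.39, 2.39, 3.01, 3.14, 3.14, 3.14].

### API

Orientations are given as a unit quaternion [w, x, y, z].
In Python, from cell import arm gives the robot as it stands.
- The arm moves only by the tool servo_tool, never from a script. Its argument "commands" is a list of rows, each a list of 6 numbers: the shift along the tool's x, y, z in m, then the turn, a rotation vector about the tool's x, y, z in rad. A call has exactly 5 rows; each row shifts and turns the commanded pose from where the row before left it, along the tool's axes as they then stand; what a row does not reach is not made up. A row lasts 1/8 s, in which the tool goes at most 62.5 mm and 10.7 degrees, less where a joint would pass 70% of its speed; a pose out of reach is approached as far as the arm can. A call with a gripper value outside its range is refused whole. "hand" is the closure, from -1 (fully open) to 1 (shut), so that 0 is half open, set as the call begins (left out, the last holds). The fingers move at their own pace and stop on an object; "squeeze" is the grip in N (left out, the last holds). Time passes only in rows, so rows that do not move let the fingers close, or fill a call up. It gives the time, the measured TCP pose, the force and the opening at its end, in the units of the state.
- arm.get_obs(): the state, without advancing time (a new reading comes with each control period).
- arm.read_camera(name): name is "scene" or "side" or "wrist"; returns the picture (384x512x3 uint8, blue, green, red); there is no depth.
- arm.camera_params(name): a dict with "fx", "fy", "cx", "cy" (pixels), "rvec" (rotation vector, rad) and "tvec" (3), from world to camera coordinates, as OpenCV has them. Camera axes: x right, y down, z forward; pixel columns grow to the right and rows downward; lengths in m; the calibration is good to about 2 mm. A picture is of the moment at which its call begins: read the wrist's pose just before it. camera_params takes no time and is no camera call; for the wrist camera it gives the pose at the moment of the call.
- arm.finish_job(): hands the job in, once; it reports no verdict.
The state is a dict: "time_s": time; "joint_positions": joint angles; "dq": joint speeds; "tau": joint torques, N m; "eef_pos": TCP position; "orientation": TCP orientation; "wrist_force": force on the tool from outside, world axes, zero at the start; "wrist_torque": the same for the moment, N m; "opening": opening from 0.0 (shut) to 1.0 (fully open).
Only numpy, scipy, OpenCV 4.12 (cv2) and the standard library are available. Lean on these libraries where they do the work, as an engineer would, in place of code of your own. Each camera call takes 0.05 s, during which the arm holds its last target.

### The job

Two planing guides are on the bench, each with a slide in it. Take the slide that carries the bridge blank by its upright grip, draw it straight and level all the way out of its guide, and set it down flat and right way up in the middle of the cork mat. Leave the empty slide in its guide.

Things in the scene. Friction and masses are not known exactly. Their poses are not given: they have to be found in the camera images.
- slide: Dark wooden slide, board 100 long (x) x 56 wide x 12 mm, a pale bridge blank (41x33x8 mm) fixed on top, upright grip block at its front (-x) end. About 150 g. Origin: centre of the board's underside, z up. Fully home it lies 10 mm above the guide's origin, axes alike; it starts up to 15 mm drawn and is clear when over 100 mm from home. Play: 2 mm each side, 2 mm above.
- slide_grip (a point): Where to grip the loaded slide: in the middle of its grip block, 36 mm above the slide's underside and 68 mm ahead (-x) of its origin. The block is 36 mm long in x, 18 mm thick in y, and its top is 16 mm above this point; the board's top is 24 mm below it.
- slide_mid (a point): The middle of the loaded slide's whole length (board and grip, 136 mm), on its underside: 18 mm from the board's centre towards the grip.
- guide: Pale wooden guide of the loaded slide, fixed, left or right of the mat, turned up to 0.3 rad. x -48 to +62 mm of its origin, 84 wide, 30 high. Channel 60 wide, 14 high, on a 10 mm floor, open only at the front (-x), stop at the back; lips overhang 8 mm a side, so the slide only comes out along -x. Origin: on the bench, under the origin of a fully home slide.
- other_slide: The empty slide: same shape and size as the loaded one but only two small brass pins stand on its board. It stays in its own guide, alike in shape, on the other side of the mat. Origin: centre of the board's underside.
- mat: Flat cork mat, 190 (x) x 150 (y) x 4 mm, fixed to the bench between and in front of the guides. Origin: centre of its underside, on the bench.

How it is judged:
By the outcome, as a careful person would: the job done as asked, in the order asked, and still so for the second after the job is handed in, with the robot touching nothing.
It also fails if it takes over 42 s, if anything falls off the work surface, if the arm or the gripper's body presses on something with over 40 N, if the wrist force passes 120 N, or if a joint passes its speed limit or range.

## Working session

There is one attempt and no reset: what is moved stays moved. The work goes in short steps, Python scripts to look and compute and a tool call to move; the robot and the scene stay as the last step left them, time stands still between calls to the robot, and variables do not carry over. Pictures are saved under pics/ and viewed, and the job is handed in when it is done.

Besides the shell and the picture viewer there is one more tool, called after ">>>" as a command line: name --pt "numbers of a row" for each row, then --argument value for the rest. servo_tool: Moves the arm, as the interface text tells. Its arguments: {"type":"object","properties":{"commands":{"type":"array","items":{"type":"array","items":{"type":"number"}}},"hand":{"type":"number"},"squeeze":{"type":"number"}},"required":["commands"]}

```bash
ls; mkdir -p pics; python3 - <<'E'
from cell import arm
import cv2
o=arm.get_obs();print(o)
for n in ("scene","side","wrist"):
    print(n,arm.camera_params(n))
    cv2.imwrite(f"pics/{n}0.png",arm.read_camera(n))
E
```

```text
pics
{'time_s': 0.0, 'joint_positions': array([ 1.40110335e+00,  3.59375216e-01,  1.10498929e-02, -3.35829732e-04,
       -1.22411554e+00, -2.88129656e-01]), 'dq': array([ 9.92987727e-04, -4.46035751e-05,  9.45693252e-04,  6.41822327e-04,
       -1.38119813e-03,  5.66963468e-04]), 'tau': array([-6.39553073e-04, -5.83322883e+01,  2.93411422e+01,  6.93632081e+00,
       -6.11311800e-03, -2.19691179e-05]), 'eef_pos': array([0.29814329, 0.6050393 , 0.23036992]), 'orientation': array([ 8.30170307e-04,  9.73900695e-01, -2.26972984e-01, -1.08936292e-04]), 'wrist_force': array([-0.80098502,  1.02988235,  0.35851219]), 'wrist_torque': array([ 0.00603211, -0.01129235, -0.00871622]), 'opening': 1.0028183083159645}
scene {'fx': 442.1883762435023, 'fy': 442.1883762435023, 'cx': 251.0116922226352, 'cy': 200.48746928020398, 'rvec': array([ 1.89819202, -0.59787937,  0.39149397]), 'tvec': array([-0.48470861,  0.20305472,  0.98191507])}
side {'fx': 467.5951498280733, 'fy': 467.5951498280733, 'cx': 247.59741650855082, 'cy': 190.65587322265586, 'rvec': array([ 2.10710072, -0.22670716,  0.16048666]), 'tvec': array([-0.5846456 ,  0.09990891,  0.94845346])}
wrist {'fx': 292.5331766482582, 'fy': 292.5331766482582, 'cx': 257.303703552811, 'cy': 189.44645166104465, 'rvec': array([-1.57448439,  2.53267477,  0.33538264]), 'tvec': array([ 0.67442808, -0.03371971,  0.3782663 ])}
```

View pics/scene0.png

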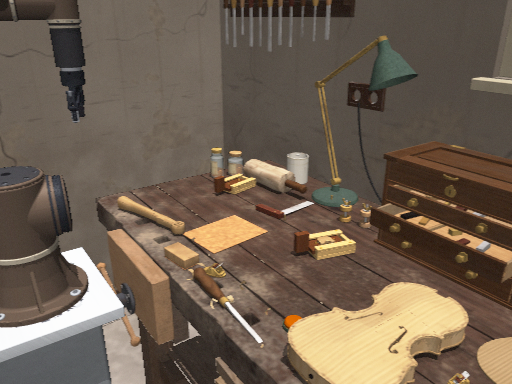

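View pics/side0.png

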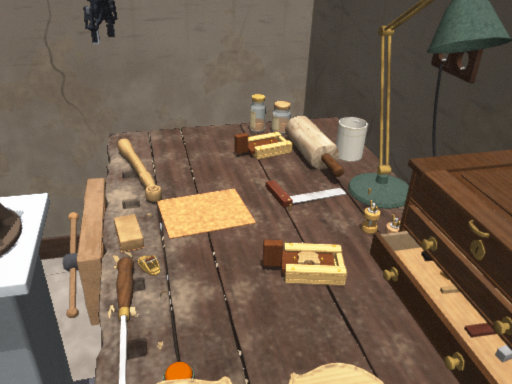

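View pics/wrist0.png

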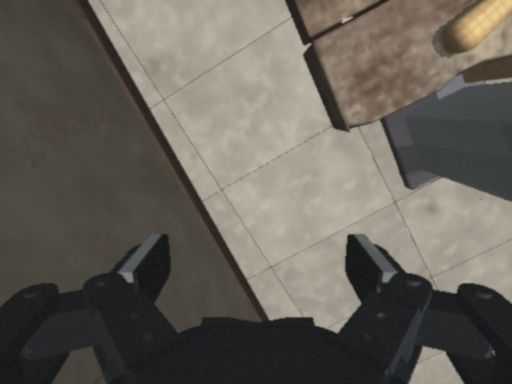

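```bash
python3 - <<'E'
import cv2,numpy as np
s=cv2.imread("pics/side0.png")
a=cv2.resize(s[225:300,250:360],None,fx=5,fy=5,interpolation=cv2.INTER_CUBIC)
b=cv2.resize(s[120:170,225:305],None,fx=5,fy=5,interpolation=cv2.INTER_CUBIC)
c=np.zeros((375+250,550,3),np.uint8)
c[:375,:550]=a;c[375:,:400]=b
cv2.imwrite("pics/crop1.png",cv2.resize(c,None,fx=.95,fy=.95))
E
```

```text
(no output)
```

View pics/crop1.png

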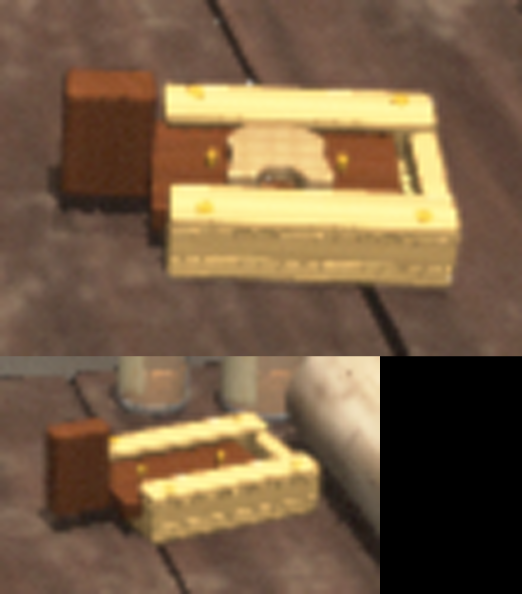

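```bash
cat > h.py <<'E'
import cv2,numpy as np
from scipy.spatial.transform import Rotation as R
def ray(p,uv,z):
    M=cv2.Rodrigues(np.array(p["rvec"]))[0];t=np.array(p["tvec"])
    d=M.T@np.array([(uv[0]-p["cx"])/p["fx"],(uv[1]-p["cy"])/p["fy"],1]);c=-M.T@t
    return c+d*(z-c[2])/d[2]
def q2R(q): return R.from_quat([q[1],q[2],q[3],q[0]])
E
python3 - <<'E'
from h import *
from cell import arm
p=arm.camera_params("side")
k=4.75
for n,(u,v),z in [("grip tl",(68,72),.062),("grip tr",(150,72),.062),("grip br",(155,97),.062),("grip bl",(65,97),.062),
 ("lip far l",(166,86),.03),("lip far r",(435,95),.03),("lip near l",(170,222),.03),("lip near r",(458,229),.03),("lip near inner l",(172,186),.03)]:
    print(n,ray(p,(250+u/k,225+v/k),z).round(4))
s=cv2.imread("pics/side0.png")
hsv=cv2.cvtColor(s,cv2.COLOR_BGR2HSV)
m=cv2.inRange(hsv,(12,120,150),(25,255,255)); m[:180]=0;m[245:]=0;m[:,:150]=0;m[:,265:]=0
c=max(cv2.findContours(m,0,2)[0],key=cv2.contourArea)
h=cv2.approxPolyDP(c,8,True)[:,0]
print(cv2.contourArea(c),h)
for x in h: print(ray(p,x,.004).round(4))
p=arm.camera_params("scene")
s=cv2.imread("pics/scene0.png")
cv2.imwrite("pics/crop2.png",cv2.resize(s[210:275,280:370],None,fx=8,fy=8,interpolation=cv2.INTER_CUBIC))
E
```

```text
grip tl [ 0.5843 -0.2003  0.062 ]
grip tr [ 0.6159 -0.2066  0.062 ]
grip br [ 0.6133 -0.2223  0.062 ]
grip bl [ 0.5791 -0.2154  0.062 ]
lip far l [ 0.6337 -0.1769  0.03  ]
lip far r [ 0.741  -0.2045  0.03  ]
lip near l [ 0.6105 -0.2581  0.03  ]
lip near r [ 0.717  -0.2838  0.03  ]
lip near inner l [ 0.6175 -0.2381  0.03  ]
3141.5 [[255 221]
 [233 188]
 [157 201]
 [170 238]]
[ 0.6038 -0.0563  0.004 ]
[0.5846 0.0906 0.004 ]
[0.4   0.066 0.004]
[ 0.417  -0.0818  0.004 ]
```

View pics/crop2.png

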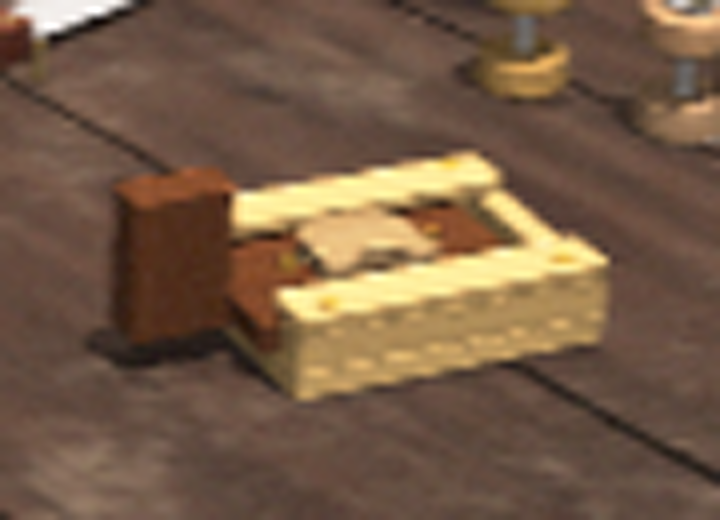

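```bash
cat >> h.py <<'E'
def plan(o,goal,yaw=None):
    """tool-frame translation (before any turn) and world yaw error"""
    r=q2R(o["orientation"]);x=r.apply([1,0,0]);a=np.arctan2(x[1],x[0])
    print("t",round(o["time_s"],2),"pos",o["eef_pos"].round(4),"toolx yaw",a.round(4),"toolz",r.apply([0,0,1]).round(4),"F",o["wrist_force"].round(1),"open",round(o["opening"],3),"q",o["joint_positions"].round(2))
    if goal is not None: print("tool shift",r.inv().apply(np.array(goal)-o["eef_pos"]).round(4))
    if yaw is not None: print("turn about tool z",round(a-yaw,4))
E
python3 - <<'E'
from h import *
from cell import arm
p=arm.camera_params("scene")
print(ray(p,(335,200),0),ray(p,(345,215),0))
p=arm.camera_params("wrist");M=cv2.Rodrigues(p["rvec"])[0];o=arm.get_obs()
c=-M.T@p["tvec"];print("cam in tool",q2R(o["orientation"]).inv().apply(c-o["eef_pos"]),"view dir tool",q2R(o["orientation"]).inv().apply(M.T@[0,0,1]))
plan(o,[.59,-.205,.24],-.245)
E
```

```text
[ 0.92265865 -0.00794255  0.        ] [ 0.86304015 -0.11084787  0.        ]
cam in tool [ 0.06655014 -0.00019365 -0.14239257] view dir tool [-2.61346411e-01  6.60457914e-05  9.65245072e-01]
t 0.15 pos [0.2982 0.6052 0.2306] toolx yaw -0.4578 toolz [-4.0e-04 -1.1e-03 -1.0e+00] F [-0.4 -0.1 -0.2] open 1.003 q [ 1.4   0.36  0.01 -0.   -1.22 -0.29]
tool shift [ 0.6199  0.5978 -0.0086]
turn about tool z -0.2128
```

>>> servo_tool --pt "0.0415 0.04 -0.0006 0 0 0" --pt "0.0415 0.04 -0.0006 0 0 0" --pt "0.0415 0.04 -0.0006 0 0 0" --pt "0.0415 0.04 -0.0006 0 0 0" --pt "0.0415 0.04 -0.0006 0 0 0" --hand -1

```text
time_s: 0.78
eef_pos: [0.3963, 0.3325, 0.2343]
orientation: [-0.0, 0.974, -0.227, 0.0]
wrist_force: [1.3, 0.2, 0.6]
opening: 0.998
```

>>> servo_tool --pt "0.0415 0.04 -0.0006 0 0 0" --pt "0.0415 0.04 -0.0006 0 0 0" --pt "0.0415 0.04 -0.0006 0 0 0" --pt "0.0415 0.04 -0.0006 0 0 0" --pt "0.0415 0.04 -0.0006 0 0 0"

```text
time_s: 1.4
eef_pos: [0.4941, 0.0614, 0.2375]
orientation: [-0.0, 0.974, -0.227, 0.0]
wrist_force: [0.4, 0.1, 0.2]
opening: 1.0
```

>>> servo_tool --pt "0.0415 0.04 -0.0006 0 0 0" --pt "0.0415 0.04 -0.0006 0 0 0" --pt "0.0415 0.04 0 0 0 -0.106" --pt "0.035 0.04 0 0 0 -0.107" --pt "0 0 0 0 0 0"

```text
time_s: 2.02
eef_pos: [0.5718, -0.1522, 0.2373]
orientation: [0.0, 0.992, -0.123, -0.001]
wrist_force: [-0.5, 0.9, -1.0]
opening: 1.001
```

```bash
python3 - <<'E'
from h import *
from cell import arm
import pickle
plan(arm.get_obs(),[.598,-.211,.2],-.245)
p=arm.camera_params("wrist");im=arm.read_camera("wrist")
pickle.dump(p,open("w1.pkl","wb"))
cv2.imwrite("pics/w1.png",im)
E
```

```text
t 2.02 pos [ 0.5718 -0.1522  0.2373] toolx yaw -0.2476 toolz [-1.8e-03 -4.0e-04 -1.0e+00] F [-0.5  0.9 -1. ] open 1.001 q [ 0.07  0.22 -0.17  0.   -1.18  1.25]
tool shift [0.0399 0.0506 0.0373]
turn about tool z -0.0026
```

View pics/w1.png

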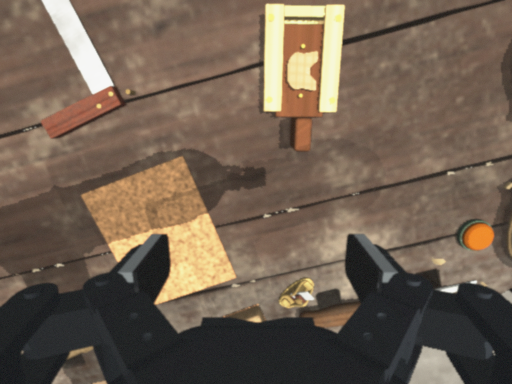

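```bash
python3 - <<'E'
from h import *
import pickle
p=pickle.load(open("w1.pkl","rb"));im=cv2.imread("pics/w1.png")
hsv=cv2.cvtColor(im,cv2.COLOR_BGR2HSV)
m=cv2.inRange(hsv,(18,40,190),(40,200,255));m[150:]=0;m[:,:240]=0;m[:,360:]=0
pts=np.argwhere(m)[:,::-1]
# outer edges of side walls per row
L=[];Rr=[]
for v in range(25,105):
    u=np.where(m[v])[0]
    L.append((u.min()-.5,v));Rr.append((u.max()+.5,v))
for n,e in (("L",L),("R",Rr)):
    w=np.array([ray(p,x,.03)[:2] for x in e])
    vx,vy,x0,y0=cv2.fitLine(w.astype(np.float32),cv2.DIST_HUBER,0,1e-4,1e-4).ravel()
    if vx<0: vx,vy=-vx,-vy
    print(n,np.arctan2(vy,vx),x0,y0)
    globals()[n+"f"]=(x0,y0,vx,vy)
# front edge rows
for c0,c1 in((266,282),(324,338)):
    f=np.mean([np.where(m[:,u])[0].max()+.5 for u in range(c0,c1)]);print("front",ray(p,((c0+c1)/2,f),.03))
    f=np.mean([np.where(m[:,u])[0].min()-.5 for u in range(c0,c1)]);print("back",ray(p,((c0+c1)/2,f),.03))
# grip
cv2.imwrite("pics/c3.png",cv2.resize(im[0:160,240:360],None,fx=3.7,fy=3.7,interpolation=cv2.INTER_CUBIC))
cv2.imwrite("pics/c4.png",cv2.resize(im[95:160,270:330],None,fx=9,fy=9,interpolation=cv2.INTER_CUBIC))
E
```

```text
L -0.2606545 0.68187356 -0.18766116
R -0.25445887 0.66051465 -0.26926944
front [ 0.63094011 -0.18710563  0.03      ]
back [ 0.73708307 -0.21227911  0.03      ]
front [ 0.61448584 -0.25082386  0.03      ]
back [ 0.7219352  -0.27056549  0.03      ]
```

View pics/c4.png

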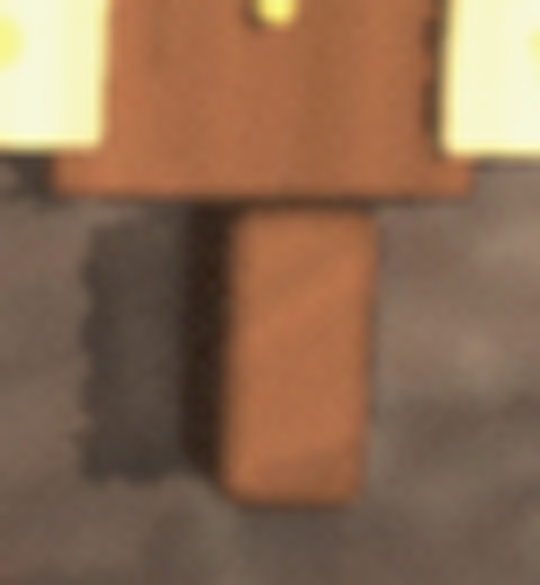

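```bash
python3 - <<'E'
from h import *
import pickle
p=pickle.load(open("w1.pkl","rb"));im=cv2.imread("pics/w1.png")
q=lambda u,v:(270+(u+.5)/9-.5,95+(v+.5)/9-.5)
C=[ray(p,q(*x),.062) for x in((238,210),(377,210),(362,502),(222,495))]
print(np.round(C,4),np.mean(C,0))
for i,j in((0,1),(1,2),(2,3),(3,0)):print(np.linalg.norm(C[i]-C[j]), np.arctan2(*(C[i]-C[j])[[1,0]]))
B=[ray(p,q(*x),.022) for x in((52,193),(475,195))];print("board front",B,np.mean(B,0),np.linalg.norm(B[0]-B[1]),np.arctan2(*(B[0]-B[1])[[1,0]])-np.pi/2)
b=np.mean(B,0);a=-.257;print("grip from board",b[:2]-.018*np.array([np.cos(a),np.sin(a)]))
# mat
hsv=cv2.cvtColor(im,cv2.COLOR_BGR2HSV)
m=cv2.inRange(hsv,(8,110,90),(25,255,255));m[:155]=0;m[:,:75]=0;m[:,240:]=0
m=cv2.morphologyEx(m,cv2.MORPH_OPEN,np.ones((5,5)))
c=max(cv2.findContours(m,0,2)[0],key=cv2.contourArea);h=cv2.approxPolyDP(c,5,True)[:,0]
for x in h:print(x,ray(p,x,.004).round(4))
E
```

```text
[[ 0.6184 -0.2062  0.062 ]
 [ 0.6144 -0.222   0.062 ]
 [ 0.5813 -0.2134  0.062 ]
 [ 0.5863 -0.1972  0.062 ]] [ 0.60010392 -0.20968934  0.062     ]
0.01629837272558886 1.322901838711207
0.034236306997158066 -0.25206699376026714
0.016943559875537646 -1.868614041329363
0.03339928953387245 2.870733747098481
board front [array([ 0.62429438, -0.18761398,  0.022     ]), array([ 0.61036368, -0.24161298,  0.022     ])] [ 0.61732903 -0.21461348  0.022     ] 0.05576698828768093 -0.25247566199887883
grip from board [ 0.5999202  -0.21003824]
[183 157] [ 0.6029 -0.0612  0.004 ]
[ 82 194] [0.5887 0.085  0.004 ]
[107 242] [0.515 0.079 0.004]
[150 230] [0.5173 0.0145 0.004 ]
[163 233] [ 0.5087 -0.0014  0.004 ]
[169 226] [ 0.5165 -0.0128  0.004 ]
[190 228] [ 0.5066 -0.04    0.004 ]
[206 209] [ 0.5277 -0.0694  0.004 ]
```

>>> servo_tool --pt "0.0208 0.0245 0.02 0 0 0" --pt "0.0207 0.0244 0.04 0 0 0" --pt "0 0 0.05 0 0 0.0064" --pt "0 0 0.02 0 0 0" --pt "0 0 0 0 0 0"

```text
time_s: 2.7
eef_pos: [0.5987, -0.2054, 0.1068]
orientation: [0.0, 0.992, -0.125, -0.002]
wrist_force: [-0.0, -1.1, 0.8]
opening: 0.997
```

```bash
python3 - <<'E'
from h import *
from cell import arm
import pickle
plan(arm.get_obs(),[.600,-.2098,.026],-.254)
p=arm.camera_params("wrist");im=arm.read_camera("wrist")
pickle.dump(p,open("w2.pkl","wb"))
cv2.imwrite("pics/w2.png",im)
E
```

```text
t 2.7 pos [ 0.5987 -0.2054  0.1068] toolx yaw -0.2508 toolz [-3.7e-03  4.0e-04 -1.0e+00] F [-0.  -1.1  0.8] open 0.997 q [-0.02  0.39 -0.24 -0.   -0.94  1.34]
tool shift [0.0026 0.0039 0.0808]
turn about tool z 0.0032
```

View pics/w2.png

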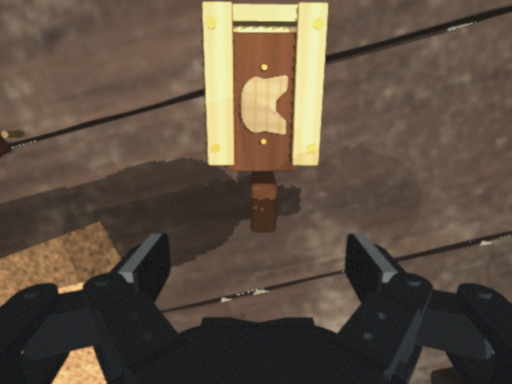

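```bash
python3 - <<'E'
from h import *
from cell import arm
import pickle
p=pickle.load(open("w2.pkl","rb"));im=cv2.imread("pics/w2.png")
plan(arm.get_obs(),[.600,-.2098,.026],-.254)
hsv=cv2.cvtColor(im,cv2.COLOR_BGR2HSV)
m=cv2.inRange(hsv,(18,40,170),(40,200,255));m[170:]=0;m[:,:195]=0;m[:,335:]=0
k={}
for n,f in (("L",lambda u:u.min()-.5),("R",lambda u:u.max()+.5)):
    w=np.array([ray(p,(f(np.where(m[v])[0]),v),.03)[:2] for v in range(15,160)])
    vx,vy,x0,y0=cv2.fitLine(w.astype(np.float32),cv2.DIST_HUBER,0,1e-4,1e-4).ravel()
    s=np.sign(vx);print(n,np.arctan2(vy*s,vx*s),x0,y0)
    k[n]=np.array([x0,y0])
a=-.252;d=np.array([np.cos(a),np.sin(a)]);nn=np.array([-d[1],d[0]])
print("width",(k["L"]-k["R"])@nn,"centre off",(k["L"]+k["R"])/2@nn, "grip off",np.array([.6,-.2098])@nn)
cv2.imwrite("pics/c5.png",cv2.resize(im[155:245,230:300],None,fx=6.5,fy=6.5,interpolation=cv2.INTER_CUBIC))
E
```

```text
t 2.75 pos [ 0.5999 -0.2057  0.1086] toolx yaw -0.2504 toolz [-9.e-04 -1.e-04 -1.e+00] F [ 0.3 -0.   0.7] open 1.003 q [-0.02  0.39 -0.24  0.   -0.94  1.34]
tool shift [0.0012 0.0039 0.0826]
turn about tool z 0.0036
L -0.25571278 0.6865243 -0.18947534
R -0.25752628 0.6657623 -0.27041486
width 0.08355991205774568 centre off -0.05409199467584197 grip off -0.05356883608829595
```

View pics/c5.png

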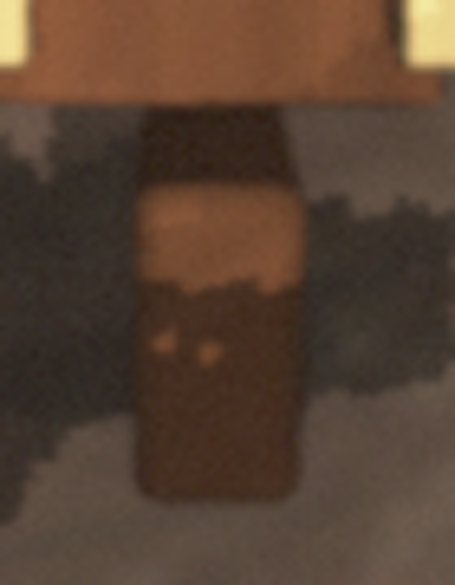

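```bash
python3 - <<'E'
from h import *
import pickle
p=pickle.load(open("w2.pkl","rb"))
q=lambda u,v:(230+(u+.5)/6.5-.5,155+(v+.5)/6.5-.5)
C=[ray(p,q(*x),.062) for x in((137,183),(304,183),(300,498),(136,498))]
g=np.mean(C,0);print(g,[np.linalg.norm(C[i]-C[(i+1)%4]).round(4) for i in range(4)])
a=-.2565;print("off",g[:2]@[-np.sin(a),np.cos(a)])
E
```

```text
[ 0.60064521 -0.21002614  0.062     ] [np.float64(0.0169), np.float64(0.0345), np.float64(0.0174), np.float64(0.0345)]
off -0.050773230409335374
```

>>> servo_tool --pt "0.0016 0.004 0.01 0 0 0.006" --pt "0 0 0.025 0 0 0" --pt "0 0 0.025 0 0 0" --pt "0 0 0.0225 0 0 0" --pt "0 0 0 0 0 0"

```text
time_s: 3.38
eef_pos: [0.5997, -0.2107, 0.0251]
orientation: [0.0, 0.992, -0.128, -0.001]
wrist_force: [-0.5, 0.6, 0.4]
opening: 1.001
```

>>> servo_tool --pt "0 0 0 0 0 0" --pt "0 0 0 0 0 0" --pt "0 0 0 0 0 0" --pt "0 0 0 0 0 0" --pt "0 0 0 0 0 0" --hand -0.2 --squeeze 40

```text
time_s: 4.0
eef_pos: [0.6006, -0.2108, 0.0262]
orientation: [-0.0, 0.992, -0.128, 0.0]
wrist_force: [0.2, -0.8, -0.1]
opening: 0.599
```

```bash
python3 - <<'E'
from h import *
from cell import arm
plan(arm.get_obs(),[.6005,-.2100,.026],-.2565)
im=arm.read_camera("wrist")
cv2.imwrite("pics/w3.png",im)
E
```

```text
t 4.0 pos [ 0.6006 -0.2108  0.0262] toolx yaw -0.2572 toolz [ 3.e-04  0.e+00 -1.e+00] F [ 0.2 -0.8 -0.1] open 0.599 q [-0.03  0.49 -0.31 -0.   -0.78  1.35]
tool shift [-0.0003 -0.0008  0.0002]
turn about tool z -0.0007
```

View pics/w3.png

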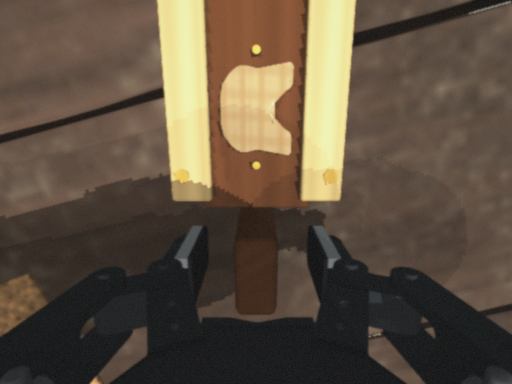

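>>> servo_tool --pt "0 0 0 0 0 0" --pt "0 0 0 0 0 0" --pt "0 0 0 0 0 0" --pt "0 0 0 0 0 0" --pt "0 0 0 0 0 0" --hand 1 --squeeze 50

```text
time_s: 4.68
eef_pos: [0.6006, -0.2108, 0.026]
orientation: [0.0, 0.992, -0.128, 0.0]
wrist_force: [0.6, 0.8, 1.2]
opening: 0.205
```

```bash
python3 - <<'E'
from h import *
from cell import arm
plan(arm.get_obs(),None)
E
```

```text
t 4.67 pos [ 0.6006 -0.2108  0.026 ] toolx yaw -0.2571 toolz [ 1.e-04 -0.e+00 -1.e+00] F [0.6 0.8 1.2] open 0.205 q [-0.03  0.49 -0.31  0.   -0.78  1.35]
```

>>> servo_tool --pt "-0.004 0 0 0 0 0" --pt "-0.008 0 0 0 0 0" --pt "-0.01 0 0 0 0 0" --pt "-0.01 0 0 0 0 0" --pt "-0.008 0 0 0 0 0"

```text
time_s: 5.3
eef_pos: [0.5608, -0.2004, 0.026]
orientation: [-0.0, 0.992, -0.128, -0.0]
wrist_force: [0.8, -0.0, -1.3]
opening: 0.203
```

```bash
python3 - <<'E'
from h import *
from cell import arm
plan(arm.get_obs(),None)
im=arm.read_camera("wrist")
cv2.imwrite("pics/w4.png",im)
E
```

```text
t 5.3 pos [ 0.5608 -0.2004  0.026 ] toolx yaw -0.2572 toolz [-3.e-04  1.e-04 -1.e+00] F [ 0.8 -0.  -1.3] open 0.203 q [-0.02  0.44 -0.4  -0.   -0.73  1.33]
```

View pics/w4.png

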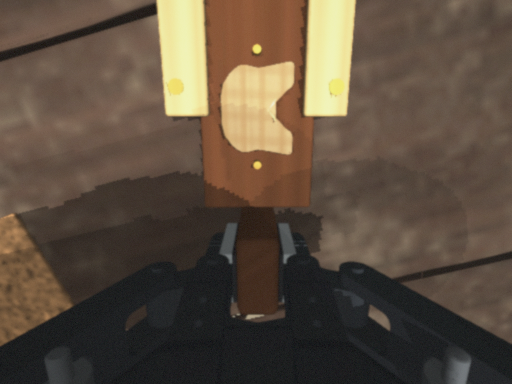

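>>> servo_tool --pt "-0.008 0 0 0 0 0" --pt "-0.01 0 0 0 0 0" --pt "-0.01 0 0 0 0 0" --pt "-0.01 0 0 0 0 0" --pt "-0.01 0 0 0 0 0"

```text
time_s: 5.98
eef_pos: [0.5146, -0.1882, 0.026]
orientation: [-0.0, 0.992, -0.128, -0.0]
wrist_force: [0.5, -0.1, -1.1]
opening: 0.2
```

>>> servo_tool --pt "-0.01 0 0 0 0 0" --pt "-0.01 0 0 0 0 0" --pt "-0.01 0 0 0 0 0" --pt "-0.01 0 0 0 0 0" --pt "0 0 0 0 0 0"

```text
time_s: 6.6
eef_pos: [0.4759, -0.1781, 0.0261]
orientation: [-0.0, 0.992, -0.128, -0.0]
wrist_force: [-0.5, 0.1, -1.6]
opening: 0.202
```

```bash
python3 - <<'E'
from h import *
from cell import arm
plan(arm.get_obs(),None)
im=arm.read_camera("wrist")
cv2.imwrite("pics/w5.png",im)
s=arm.read_camera("side")
cv2.imwrite("pics/s5.png",s)
E
```

```text
t 6.6 pos [ 0.4759 -0.1781  0.0261] toolx yaw -0.2571 toolz [-4.e-04  1.e-04 -1.e+00] F [-0.5  0.1 -1.6] open 0.202 q [ 0.03  0.32 -0.6  -0.   -0.65  1.28]
```

View pics/w5.png

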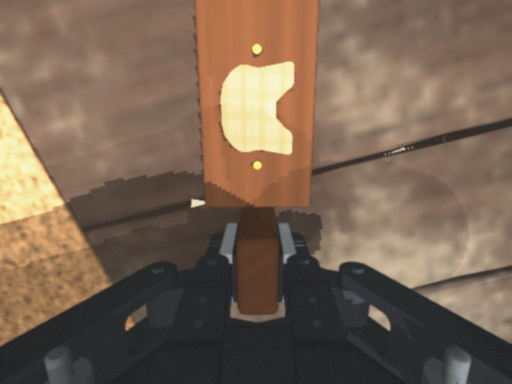

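View pics/s5.png

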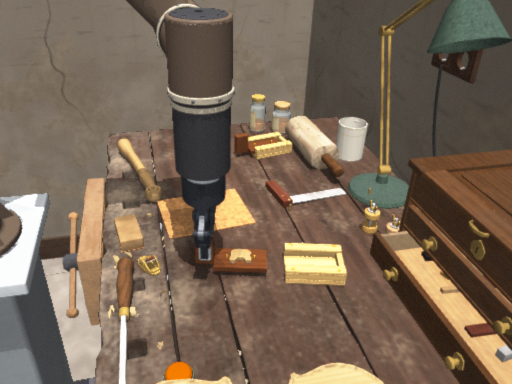

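```bash
python3 - <<'E'
from h import *
from cell import arm
for n,box in (("side",(150,265,180,245)),("scene",(170,285,205,260))):
    p=arm.camera_params(n);s=cv2.imread(f"pics/{n}0.png");hsv=cv2.cvtColor(s,cv2.COLOR_BGR2HSV)
    m=cv2.inRange(hsv,(10,120,130),(25,255,255));k=np.zeros_like(m);k[box[2]:box[3],box[0]:box[1]]=255;m&=k
    m=cv2.morphologyEx(m,cv2.MORPH_OPEN,np.ones((3,3)))
    c=max(cv2.findContours(m,0,1)[0],key=cv2.contourArea)[:,0]
    w=np.array([ray(p,x,.004)[:2] for x in c]).astype(np.float32)
    r=cv2.minAreaRect(w);M=cv2.moments(w.reshape(-1,1,2))
    print(n,r,"centroid",M["m10"]/M["m00"],M["m01"]/M["m00"],"yaw90",np.deg2rad(r[2]))
    h=cv2.approxPolyDP(c.reshape(-1,1,2),6,True)[:,0];print(h.tolist(),[ray(p,x,.004)[:2].round(4).tolist() for x in h])
E
```

```text
side ((0.5014228224754333, 0.0036292895674705505), (0.19177013635635376, 0.15579833090305328), 6.507759094238281) centroid 0.5007955839889348 0.0029906836475633827 yaw90 0.11358182312106195
[[254, 220], [235, 189], [158, 201], [170, 238]] [[0.6026, -0.0521], [0.5884, 0.085], [0.4023, 0.0656], [0.417, -0.0818]]
scene ((0.4985228180885315, -0.0030714720487594604), (0.19134031236171722, 0.1529899388551712), 6.190040588378906) centroid 0.4982158549948081 -0.004744923973724614 yaw90 0.10803658909929896
[[265, 230], [229, 216], [185, 235], [216, 252]] [[0.5982, -0.0581], [0.5653, 0.0806], [0.3991, 0.045], [0.4207, -0.0866]]
```

>>> servo_tool --pt "0 0 -0.01 0 0 0" --pt "0 0 -0.02 0 0 0" --pt "0 0 -0.02 0 0 0" --pt "0 0 -0.014 0 0 0" --pt "0 0 0 0 0 0"

```text
time_s: 7.32
eef_pos: [0.4776, -0.1783, 0.0912]
orientation: [-0.0, 0.992, -0.128, 0.001]
wrist_force: [-0.5, 1.3, -1.6]
opening: 0.207
```

>>> servo_tool --pt "-0.0087 -0.0218 0 0 0 0" --pt "-0.017 -0.04 0 0 0 0" --pt "-0.017 -0.04 0 0 0 0" --pt "-0.017 -0.04 0 0 0 0" --pt "-0.0088 -0.02 0 0 0 0"

```text
time_s: 7.95
eef_pos: [0.451, -0.0028, 0.0895]
orientation: [0.0, 0.992, -0.128, -0.0]
wrist_force: [0.7, -0.7, -1.6]
opening: 0.207
```

>>> servo_tool --pt "0 0 0 0 0 -0.06" --pt "0 0 0 0 0 -0.121" --pt "0 0 0 0 0 -0.121" --pt "0 0 0 0 0 -0.06" --pt "0 0 0 0 0 0"

```text
time_s: 8.57
eef_pos: [0.4512, -0.0044, 0.0894]
orientation: [0.0, 0.999, 0.052, -0.001]
wrist_force: [-0.4, 0.1, -2.0]
opening: 0.202
```

```bash
python3 - <<'E'
from h import *
from cell import arm
import pickle
plan(arm.get_obs(),[.4508,-.0042,.02],.105)
p=arm.camera_params("wrist");pickle.dump(p,open("w6.pkl","wb"))
cv2.imwrite("pics/w6.png",arm.read_camera("wrist"))
cv2.imwrite("pics/s6.png",arm.read_camera("side"))
E
```

```text
t 8.57 pos [ 0.4512 -0.0044  0.0894] toolx yaw 0.1042 toolz [-1.e-03 -3.e-04 -1.e+00] F [-0.4  0.1 -2. ] open 0.202 q [ 0.43  0.14 -0.66 -0.   -0.77  1.25]
tool shift [-0.0003 -0.0003  0.0694]
turn about tool z -0.0008
```

View pics/w6.png

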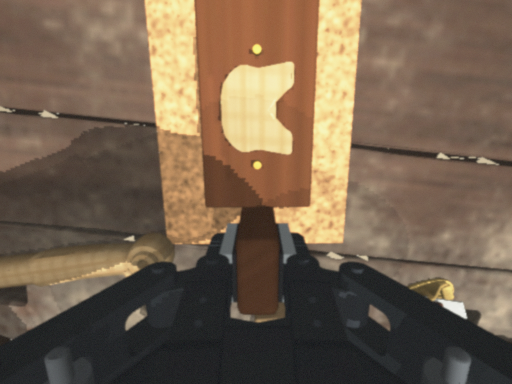

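View pics/s6.png

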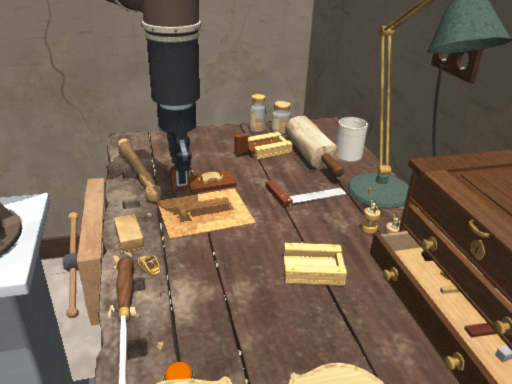

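```bash
python3 - <<'E'
from h import *
import pickle
p=pickle.load(open("w6.pkl","rb"));im=cv2.imread("pics/w6.png")
C=[ray(p,x,.004)[:2] for x in((146,0),(361,0),(344,243),(173,244))]
print(np.round(C,4))
lm=(C[0]+C[3])/2;rm=(C[1]+C[2])/2
dl=C[0]-C[3];dr=C[1]-C[2];a=(np.arctan2(dl[1],dl[0])+np.arctan2(dr[1],dr[0]))/2
print("yaws",np.arctan2(dl[1],dl[0]),np.arctan2(dr[1],dr[0]),"front w",np.linalg.norm(C[2]-C[3]))
d=np.array([np.cos(a),np.sin(a)]);f=(C[2]+C[3])/2
print("centre",f+.095*d, "grip tgt",f+.045*d)
E
```

```text
[[ 0.582   0.0858]
 [ 0.5973 -0.0609]
 [ 0.4167 -0.0822]
 [ 0.4007  0.0622]]
yaws 0.1296176455658512 0.1175372641786109 front w 0.1452497059283703
centre [0.50301468 0.00171795] grip tgt [ 0.45339598 -0.00444521]
```

>>> servo_tool --pt "0.001 0 0.01 0 0 -0.01" --pt "0 0 0.02 0 0 0" --pt "0 0 0.02 0 0 0" --pt "0 0 0.01 0 0 0" --pt "0 0 0.004 0 0 0"

```text
time_s: 9.3
eef_pos: [0.4524, -0.0044, 0.0253]
orientation: [0.0, 0.998, 0.057, -0.001]
wrist_force: [-0.5, 0.4, -1.8]
opening: 0.205
```

>>> servo_tool --pt "0 0 0.002 0 0 0" --pt "0 0 0.001 0 0 0" --pt "0 0 0.001 0 0 0" --pt "0 0 0.0005 0 0 0" --pt "0 0 0 0 0 0"

```text
time_s: 9.93
eef_pos: [0.4527, -0.0042, 0.0216]
orientation: [-0.0, 0.998, 0.057, 0.0]
wrist_force: [-0.0, 0.8, -2.2]
opening: 0.204
```

```bash
python3 - <<'E'
from h import *
from cell import arm
plan(arm.get_obs(),[.452,-.0047,.02],.115)
s=arm.read_camera("side");c=cv2.resize(s[130:250,130:280],None,fx=5,fy=5,interpolation=cv2.INTER_CUBIC)
cv2.imwrite("pics/s7.png",c)
E
```

```text
t 9.93 pos [ 0.4527 -0.0042  0.0216] toolx yaw 0.1148 toolz [ 2.e-04  1.e-04 -1.e+00] F [-0.   0.8 -2.2] open 0.204 q [ 0.43  0.26 -0.73  0.   -0.59  1.26]
tool shift [-0.0007  0.0004  0.0016]
turn about tool z -0.0002
```

View pics/s7.png

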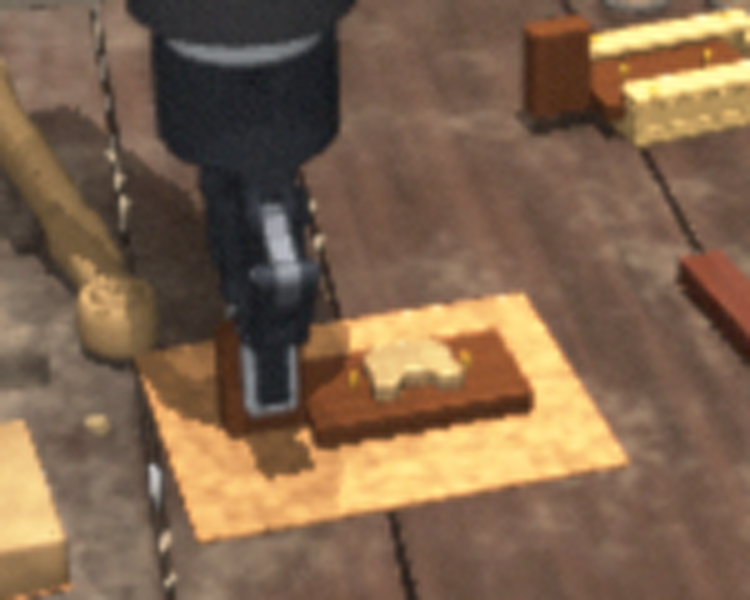

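>>> servo_tool --pt "0 0 0.0006 0 0 0" --pt "0 0 0.0005 0 0 0" --pt "0 0 0.0004 0 0 0" --pt "0 0 0.0002 0 0 0" --pt "0 0 0 0 0 0"

```text
time_s: 10.6
eef_pos: [0.4526, -0.0042, 0.02]
orientation: [0.0, 0.998, 0.057, 0.0]
wrist_force: [-2.5, 0.7, 4.6]
opening: 0.205
```

>>> servo_tool --pt "0 0 0 0 0 0" --pt "0 0 0 0 0 0" --pt "0 0 0 0 0 0" --pt "0 0 0 0 0 0" --pt "0 0 0 0 0 0" --hand -0.2

```text
time_s: 11.22
eef_pos: [0.4526, -0.0043, 0.0198]
orientation: [-0.0, 0.998, 0.057, 0.0]
wrist_force: [-0.2, -0.0, -0.0]
opening: 0.596
```

>>> servo_tool --pt "0 0 -0.01 0 0 0" --pt "0 0 -0.02 0 0 0" --pt "0 0 -0.03 0 0 0" --pt "0 0 -0.04 0 0 0" --pt "0 0 -0.04 0 0 0"

```text
time_s: 11.85
eef_pos: [0.4524, -0.0044, 0.1618]
orientation: [-0.0, 0.998, 0.057, 0.0]
wrist_force: [0.9, 1.4, -0.8]
opening: 0.599
```

>>> servo_tool --pt "0 0 -0.03 0 0 0" --pt "0 0 -0.02 0 0 0" --pt "0 0 0 0 0 0" --pt "0 0 0 0 0 0" --pt "0 0 0 0 0 0"

```text
time_s: 12.48
eef_pos: [0.4521, -0.0044, 0.209]
orientation: [0.0, 0.998, 0.057, -0.001]
wrist_force: [-0.1, 0.1, -0.4]
opening: 0.597
```

```bash
python3 - <<'E'
from h import *
from cell import arm
import pickle
plan(arm.get_obs(),None)
p=arm.camera_params("wrist");pickle.dump(p,open("w8.pkl","wb"))
w=arm.read_camera("wrist");cv2.imwrite("pics/w8.png",w)
s=arm.read_camera("side");cv2.imwrite("pics/s8.png",cv2.resize(s[110:250,130:300],None,fx=4,fy=4,interpolation=cv2.INTER_CUBIC))
E
```

```text
t 12.47 pos [ 0.4521 -0.0044  0.209 ] toolx yaw 0.1147 toolz [-1.5e-03 -5.0e-04 -1.0e+00] F [-0.1  0.1 -0.4] open 0.597 q [ 0.43  0.   -0.49 -0.   -1.08  1.26]
```

View pics/w8.png

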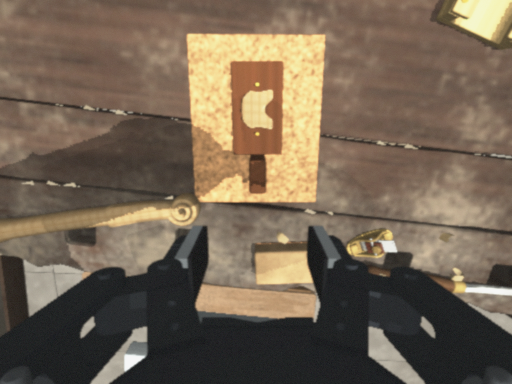

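View pics/s8.png

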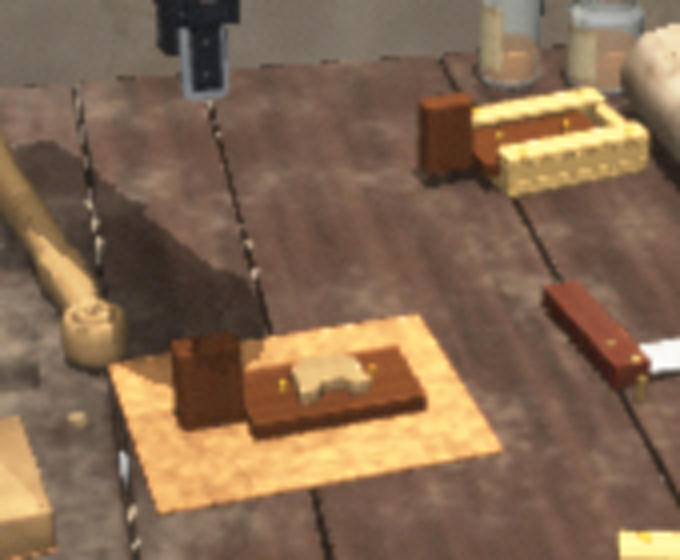

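```bash
python3 - <<'E'
from h import *
import pickle
p=pickle.load(open("w8.pkl","rb"))
C=np.array([ray(p,x,.004)[:2] for x in((187.5,34.5),(325,35),(316,202.5),(196,202.5))])
S=np.array([ray(p,x,.016)[:2] for x in((231.5,61.5),(282.5,61.5),(281,154),(234,154))])
L=lambda Q:[np.linalg.norm(Q[i]-Q[(i+1)%4]).round(4) for i in range(4)]
print("mat",C.mean(0),L(C));b=S.mean(0);d=(S[0]+S[1]-S[2]-S[3]);d/=np.linalg.norm(d)
print("board",b,L(S),"yaw",np.arctan2(d[1],d[0]),"mid",b-.018*d,"err",b-.018*d-C.mean(0))
E
```

```text
mat [0.50153184 0.00250137] [np.float64(0.1479), np.float64(0.1891), np.float64(0.1495), np.float64(0.1896)]
board [0.51855189 0.00313033] [np.float64(0.0541), np.float64(0.0985), np.float64(0.0541), np.float64(0.0985)] yaw 0.1199838504890965 mid [0.5006813 0.0009758] err [-0.00085054 -0.00152556]
```

Middle of the slide is within 2 mm of the mat centre; sizes agree. I'm handing in.

```bash
python3 - <<'E'
from cell import arm
print(arm.finish_job())
E
```

```text
the job is handed in; nothing more can be done
None
```

The slide with the bridge blank (in the right-hand guide) now lies flat and right way up in the middle of the cork mat. I gripped it by its block and drew it out along the measured guide axis (-0.257 rad) for about 128 mm. Then I lifted it, turned it to match the mat, set it down, released it and raised the hand clear.

**Last checks:**
- **Position:** in the final wrist view the slide's middle is about 0.9 mm (x) and 1.5 mm (y) from the mat's centre. Its yaw is 0.120 rad; my estimates for the mat ran from 0.10 to 0.13. The measured mat and board sizes came within 2 mm of the given ones.
- **Empty slide:** it is still in its own guide in the side view and was never touched.
- **Forces:** readings at the end of each move stayed below 6 N; set-down showed +4.6 N vertical. Nothing was touching the arm afterwards.
- **Time:** about 12.6 s used of the 42 s allowed.

**Disagreement:** the early mat-centre estimates from the scene and side cameras differed by about 7 mm. I went by the close wrist view, which the side camera matched to within about 2 mm.

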